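# Lock a bayonet gauge head into its bench socket

## Robot

A 6-joint arm with a two-finger parallel gripper is mounted at the origin on a cart in front of the work surface, level with it; the furniture and walls round the work are solid. World frame = base frame: x ahead of the robot, y to its left, z up, the work surface at z = 0. Lengths are in m, angles in rad, forces in N, time in s.
With the tool pointing down it reaches from about 0.275 to 0.875 m from the base axis. Payload 12.5 kg.
Tool frame: the origin (TCP) lies midway between the tips of the shut fingers; the grasp point (between the pads) lies 19 mm behind it; x points along the fingers, y is the direction in which the jaws open and shut, and the axes are right-handed (so a half turn about x gives the same grasp; the last joint's range is limited). The gripper opens to 85 mm and grips with 20 to 120 N. Pads are 22 mm wide; open, the fingers measure 114 mm over their backs; the gripper's body (76 mm by 85 mm) begins 54 mm behind the grasp point. The pads swing forward as they close: fully open they stand 13 mm farther back than shut.
Start: joints at [1.259, 0.351, 1.652, -0, 1.139, -0.085], TCP at [0.124, 0.536, 0.231] pointing down, gripper open.
Joint ranges: [-2.75, 2.75], [-0.79, 2.1], [0.01, 2.65], [-1.57, 4.71], [0.07, 3.14], [-2.87, 2.87]. Speed limits (rad/s): [2.22, 2.22, 2.79, 3.14, 3.14, 3.14].

## Interface

Orientations are given as a rotation vector (axis times angle).
In Python, from plant import arm gives the robot as it stands.
- The arm moves only by the shell command python3 -m handwheel 'ROWS' [FORCE]. ROWS is JSON, a list of rows, each a list of 7 numbers: the shift along the tool's x, y, z in m, then the turn, a rotation vector about the tool's x, y, z in degrees, then the gripper command: -1 is shut, 1 is fully open, values between are in proportion. In form: [[dx, dy, dz, ax, ay, az, gripper], ...]. A call has 1 to 5 rows; each row is the pose to reach, as a shift and turn from the pose commanded when the call began, along the tool's axes at that moment; what a row does not reach only later rows make up. A row lasts 1/8 s, in which the tool goes at most 62.5 mm and 10.7 degrees, less where a joint would pass 70% of its speed; a pose out of reach is approached as far as the arm can. A call with a gripper value outside its range is refused whole. The fingers move at their own pace and stop on an object; FORCE is the grip in N (left out, the last holds). Time passes only in rows, so rows that repeat a pose let the fingers close. It gives the time, the measured TCP pose, the force and the opening at its end, in the units of the state.
- arm.state(): the state, without advancing time (a new reading comes with each control period).
- arm.camera(name): name is "scene" or "top" or "wrist"; returns the picture (400x640x3 uint8, red, green, blue); there is no depth.
- arm.camera_model(name): a dict with "camera_matrix" (3x3 intrinsics, pixels), "world_to_cam" (4x4, takes a point from world to camera coordinates); the wrist camera has in their place "hand_eye" (4x4, takes a point from camera to tool coordinates, whose origin is the TCP and whose axes are the tool frame's). Camera axes: x right, y down, z forward; pixel columns grow to the right and rows downward; lengths in m; the calibration is good to about 2 mm. The wrist camera is an equidistant fisheye: a pixel r from the principal point sees the ray r / f radians off the axis. A picture is of the moment at which its call begins: read the wrist's pose just before it. camera_model takes no time and is no camera call.
- arm.finish_job(): hands the job in, once; it reports no verdict.
The state is a dict: "t": time; "qpos": joint angles; "qd": joint speeds; "joint_torque": joint torques, N m; "ee_pos": TCP position; "ee_rot": TCP orientation; "wrist_force": force on the tool from outside, world axes, zero at the start; "wrist_torque": the same for the moment, N m; "gripper_width": finger opening in m.
Only numpy, scipy, OpenCV 4.12 (cv2) and the standard library are available. Lean on these libraries where they do the work, as an engineer would, in place of code of your own. Each camera call takes 0.05 s, during which the arm holds its last target. There are 200 camera calls.

## Task

Take the ball-tipped head from the rack and fit it in the round bayonet socket: its three lugs must find the slots, which can lie at any angle, then push it down against the spring and turn it clockwise (seen from above) to the stop, so that on letting go it springs up a little into its locked seat. Then push the slide bolt fully home under the head's flange, and let go of everything. Leave the disc-tipped head in the rack and the other parts where they are.

Things in the scene. Friction and masses are not known exactly. Their poses are not given: they have to be found in the camera images.
- ball_head: Steel bayonet gauge head, 88 mm tall, 0.2 kg, with a 12 mm ball on a thin stem on top; hangs by its flange in a rack hole. Origin: centre of its underside, z up its axis. Heights from the origin: tapered pilot 0-8 (18 mm diameter at the tip, then 24 mm), lugs 8-14, 24 mm shank to 29, flange of 48 mm diameter 29-36, dark ribbed round grip of 32 mm diameter 36-66, stem and ball to 88.
- ball_lugs (a point): Point on the ball head's axis, 11 mm above its origin, at mid-height of its three lugs, with the head's axes. Each lug is 7 mm wide and 6 mm high and reaches 16 mm from the axis; they stand at 0, 120 and 240 degrees from the head's own x axis, with a dark tick over each on the flange.
- disc_head: The same head but with a flat 28 mm disc, 6 mm thick, on its top instead of the ball; it stays in the rack. Origin as for the ball head.
- rack: Fixed grey plastic block, 150 x 60 x 32 mm (x, y, z), with two 37 mm through holes 84 mm apart along its x axis at -42 and +42 mm. Origin: centre of its underside. A head hanging in it has its origin 3 mm above the worktop.
- socket_mouth (a point): Centre of the socket's mouth on its top plane, 50 mm above the worktop, z up. Fixed round housing, 72 mm diameter; bore 25.6 mm with three 10 mm wide lug slots, 120 degrees apart, reaching 17 mm from the axis. The slotted insert is turned by an unknown angle that this frame does not tell: press the head lightly and turn it until the lugs drop in. The slide bed lies along -y.
- socket_seat (a point): Where the locked head's origin lies: on the socket's axis, 22 mm below the mouth. The head's origin is 8 mm below the mouth with the lugs lying on the rim, 12 mm with the lugs in the slots on the unpressed spring plunger, 28.5 mm at the bottom. The spring gives 4 to 11 N.
- lock_path (a point): Point on the socket's axis 26 mm below the mouth: the head's origin must be pressed below this for the lugs to turn under the rim. Locked is about 58 degrees clockwise (from above) of the slots (46 to 70, where the stop is); there the head springs up 4 mm into its seat when let go. Stopped short it stays at this height or is pushed out.
- slide_bolt (a joint): Travel of the flat steel slide bolt (16 mm wide, 4 mm thick, 1 to 5 mm above the top plane) towards the socket: 0 is fully back, 0.030 m is home, with its tip under the flange. It moves along the socket frame's +y axis with 1.5 N friction. It only fits under the flange of a locked head.
- slide_tab (a point): Centre of the top of the slide bolt's upright black tab, 12 mm (x) by 16 mm (y, the sliding direction) by 25 mm tall, its top 29 mm above the socket's top plane, 84 mm from the socket's axis when fully back and 54 mm when home.
- vee_block: Loose ground steel vee block, 45 x 60 x 40 mm, a bystander. Origin: centre of its underside.
- bushing: Loose turned steel bushing, 28 mm diameter, 22 mm tall, a bystander. Origin: centre of its underside.
- setting_ring: Loose grey setting ring, 42 mm diameter, 9 mm tall, a bystander. Origin: centre of its underside.

How it is judged:
By the outcome, as a careful person would: the job done as asked, in the order asked, and still so for the second after the job is handed in, with the robot touching nothing.
It also fails if it takes over 64 s, if anything falls off the work surface, if the arm or the gripper's body presses on something with over 40 N, if the wrist force passes 120 N, or if a joint passes its speed limit or range.

## Working session

There is one attempt and no reset: what is moved stays moved. The work goes in short steps, Python scripts to look and compute and a shell command to move; the robot and the scene stay as the last step left them, time stands still between calls to the robot, and variables do not carry over. Pictures are saved under pics/ and viewed, about 8 in all and at most 12, crops included, and the job is handed in when it is done.

```bash
mkdir -p pics; ls; python3 - <<'E'
from plant import arm
import cv2,numpy as np
s=arm.state();print(s)
for n in("scene","top"):
    im=arm.camera(n);cv2.imwrite(f"pics/{n}1.png",im[:,:,::-1]);print(n,arm.camera_model(n))
print(arm.camera_model("wrist"))
E
```

```text
pics
{'t': 0.0, 'qpos': array([ 1.25941484e+00,  3.51244031e-01,  1.65243249e+00, -1.24543488e-05,
        1.13909913e+00, -8.45922825e-02]), 'qd': array([ 1.41320282e-05,  1.97101673e-03,  1.41334329e-03, -8.53501922e-04,
       -8.01627378e-04,  7.76124208e-04]), 'joint_torque': array([ 4.78148722e-04, -5.06087601e+01, -2.91415465e+01, -8.70128724e-05,
        4.45302314e-03,  2.64038630e-05]), 'ee_pos': array([0.12353843, 0.53560234, 0.23075096]), 'ee_rot': array([ 0.17713785,  1.56367476, -0.17896655]), 'wrist_force': array([-0.13629967, -0.28871404,  0.3380524 ]), 'wrist_torque': array([-0.02506712,  0.01817513, -0.02278788]), 'gripper_width': 0.08524894633502281}
scene {'camera_matrix': array([[511.58546323,   0.        , 313.08463439],
       [  0.        , 511.58546323, 199.39994066],
       [  0.        ,   0.        ,   1.        ]]), 'world_to_cam': array([[ 0.81099172, -0.58501975,  0.00665798, -0.45760583],
       [-0.32650746, -0.46200989, -0.82458459,  0.24406312],
       [ 0.48547432,  0.66655739, -0.5656995 ,  1.12974987],
       [ 0.        ,  0.        ,  0.       
[... 284 characters left out ...]
98598422, -0.01035236, -0.16651708,  0.56182277],
       [ 0.16647333,  0.00495922, -0.98603349,  1.04700301],
       [ 0.        ,  0.        ,  0.        ,  1.        ]])}
{'camera_matrix': array([[309.70691629,   0.        , 321.19342403],
       [  0.        , 309.70691629, 206.86125138],
       [  0.        ,   0.        ,   1.        ]]), 'hand_eye': array([[-2.57322256e-04, -2.84067216e-01,  9.58804334e-01,
        -1.43703998e-01],
       [ 9.99999967e-01, -7.11436539e-05,  2.47300371e-04,
         5.45531455e-04],
       [-2.03708418e-06,  9.58804366e-01,  2.84067224e-01,
        -7.17346051e-02],
       [ 0.00000000e+00,  0.00000000e+00,  0.00000000e+00,
         1.00000000e+00]])}
```

View pics/top1.png

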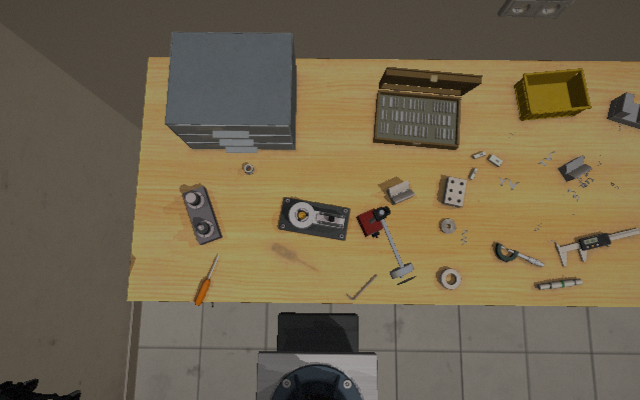

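View pics/scene1.png

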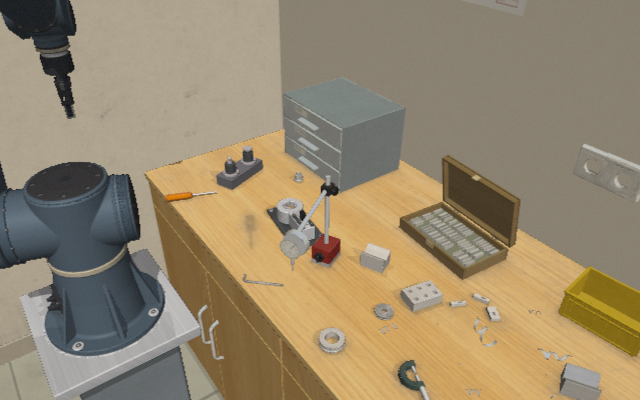

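Top view: rack near (202,214), socket mouth near (301,214) with the slide to its right. Scene view: rack near (240,170), socket (290,208); an indicator stand is next to the slide. I'll enlarge both.

```bash
python3 - <<'E'
import cv2,numpy as np
t=cv2.imread("pics/top1.png");s=cv2.imread("pics/scene1.png")
def c(im,x,y,w,h,f):return cv2.resize(im[y:y+h,x:x+w],None,fx=f,fy=f,interpolation=cv2.INTER_CUBIC)
a=c(t,170,175,50,75,4);a=c(t,170,170,55,85,5)
b=c(t,270,185,100,60,5)
d=c(s,205,140,70,55,5);e=c(s,255,180,85,90,4)
o=np.zeros((600,800,3),np.uint8)
o[:425,:275]=a;o[:300,280:780]=b
o[305:305+275,280:280+350]=d
o[430:600,:170]=c(s,255,185,85,85,2)
cv2.imwrite("pics/c1.png",o)
E
```

```text
(no output)
```

View pics/c1.png

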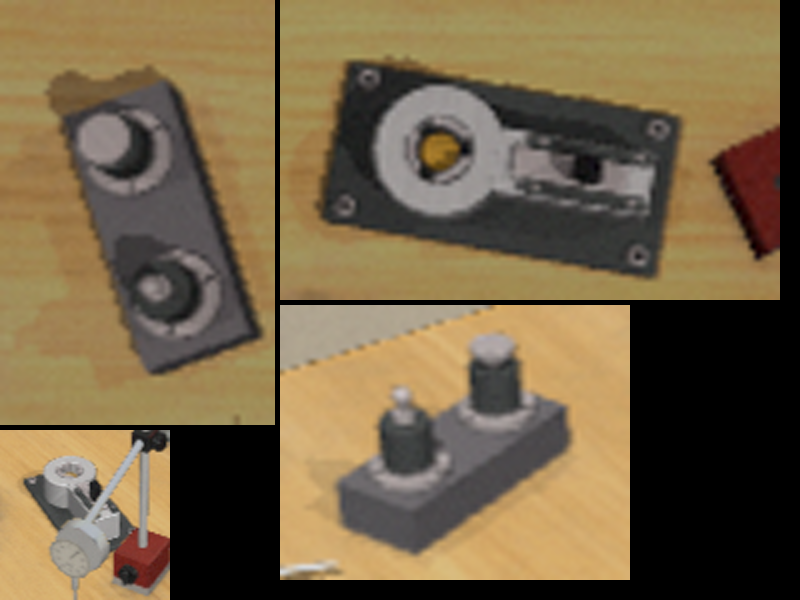

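Crop: the ball head hangs in the near rack hole, with its flange at about px (205,228) and ball at (201,227.6). The disc head is at (196,200). The socket mouth is at about (302,215) with three dark slots visible, and the tab top is at about (331.4,218.4). Next I'll convert these to positions.

```bash
cat > h.py <<'E'
import numpy as np,cv2
from scipy.spatial.transform import Rotation as R
from plant import arm
def pix(n,u,v,z,st=None):
    m=arm.camera_model(n);K=m["camera_matrix"]
    p=np.array([(u-K[0,2])/K[0,0],(v-K[1,2])/K[1,1]])
    if n=="wrist":
        r=np.hypot(*p);d=np.append(p/r*np.sin(r),np.cos(r));H=m["hand_eye"];Rt=R.from_rotvec(st["ee_rot"]).as_matrix()
        o=Rt@H[:3,3]+st["ee_pos"];d=Rt@H[:3,:3]@d
    else:
        W=m["world_to_cam"];d=W[:3,:3].T@np.append(p,1);o=-W[:3,:3].T@W[:3,3]
    return o+d*(z-o[2])/d[2]
def yaw(st): # world angle of jaw (tool y), deg, 90 = along +y
    y=R.from_rotvec(st["ee_rot"]).as_matrix()[:,1];return np.degrees(np.arctan2(y[1],y[0]))
def target(yawdeg):
    a=np.radians(yawdeg);y=np.array([np.cos(a),np.sin(a),0]);x=np.array([0,0,-1.]);return np.c_[x,y,np.cross(x,y)]
def go(pos,yawdeg,st=None):
    st=st or arm.state();A=R.from_rotvec(st["ee_rot"]).as_matrix();T=target(yawdeg)
    print("shift",np.round(A.T@(np.array(pos)-st["ee_pos"]),4),"turn",np.round(np.degrees(R.from_matrix(A.T@T).as_rotvec()),2))
def rel(dpos,dyaw): # world-frame delta, with the tool held down
    st=arm.state();go(st["ee_pos"]+dpos,yaw(st)+dyaw,st)
E
python3 - <<'E'
from h import *
for k,a in dict(ball=("top",201,227.6,.085),bflange=("top",205,228.4,.039),dflange=("top",196,200,.039),ball_s=("scene",285,158.8,.085),mouth=("top",302,215,.05),tab=("top",331.4,218.4,.079),standbase=("top",362,213,.03),stand=("top",381,211,.2)).items():print(k,pix(*a).round(4))
s=arm.state();print(yaw(s));go([.31,.29,.23],90)
E
```

```text
ball [0.4733 0.304  0.085 ]
bflange [0.4754 0.3066 0.039 ]
dflange [0.553  0.3357 0.039 ]
ball_s [0.6096 0.206  0.085 ]
mouth [0.5133 0.0439 0.05  ]
tab [ 0.5016 -0.0345  0.079 ]
standbase [ 0.5231 -0.1199  0.03  ]
stand [ 0.506  -0.1458  0.2   ]
77.00793898230872
shift [ 0.001  -0.1974  0.2369] turn [-1.299e+01 -1.000e-02  6.000e-02]
```

```bash
python3 - <<'E'
from h import *
print(pix("scene",229,157.4,.085).round(4))
go([.445,.295,.19],110.6)
E
```

```text
[0.4782 0.3086 0.085 ]
shift [ 0.041  -0.1622  0.3673] turn [-3.359e+01 -2.000e-02  6.000e-02]
```

```bash
python3 -m handwheel '[[0.041,-0.162,0.367,-33.6,0,0,1],[0.041,-0.162,0.367,-33.6,0,0,1],[0.041,-0.162,0.367,-33.6,0,0,1],[0.041,-0.162,0.367,-33.6,0,0,1],[0.041,-0.162,0.367,-33.6,0,0,1]]'
python3 - <<'E'
from h import *
s=arm.state();print(s["ee_pos"],yaw(s));go([.445,.295,.19],110.6)
E
```

```text
t: 0.72
ee_pos: [0.3597, 0.3593, 0.2011]
ee_rot: [-0.283, 1.552, 0.283]
wrist_force: [0.8, 0.6, -0.1]
gripper_width: 0.0855
[0.35967673 0.35931206 0.20112145] 110.68486991150907
shift [ 0.0111 -0.0903  0.0571] turn [ 0.08 -0.   -0.  ]
```

```bash
python3 -m handwheel '[[0.011,-0.09,0.057,0,0,0,1],[0.011,-0.09,0.057,0,0,0,1],[0.011,-0.09,0.057,0,0,0,1],[0.011,-0.09,0.057,0,0,0,1]]'
python3 - <<'E'
from h import *
s=arm.state();im=arm.camera("wrist");print(s["ee_pos"],s["ee_rot"],yaw(s));cv2.imwrite("pics/w1.png",im[:,:,::-1])
E
```

```text
t: 1.23
ee_pos: [0.443, 0.2967, 0.1902]
ee_rot: [-0.282, 1.553, 0.282]
wrist_force: [0.1, -0.9, 0.5]
gripper_width: 0.0853
[0.44296808 0.29666823 0.19016598] [-0.28203229  1.5530317   0.281968  ] 110.59036193755499
```

View pics/w1.png

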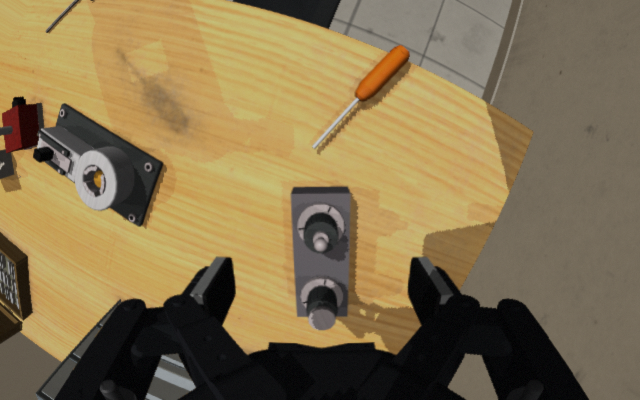

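Wrist view: the ball head's flange is at about (321,222) with its ball at (320,243). The disc head is at (322,300), and the socket is visible at (96,180). I'll enlarge both.

```bash
python3 - <<'E'
import cv2,numpy as np
t=cv2.imread("pics/w1.png")
def c(x,y,w,h,f):return cv2.resize(t[y:y+h,x:x+w],None,fx=f,fy=f,interpolation=cv2.INTER_CUBIC)
o=np.zeros((600,800,3),np.uint8)
o[:600,:480]=c(280,180,80,100,6);o[:480,485:800]=c(65,140,63,96,5)
cv2.imwrite("pics/c2.png",o)
E
```

```text
(no output)
```

View pics/c2.png

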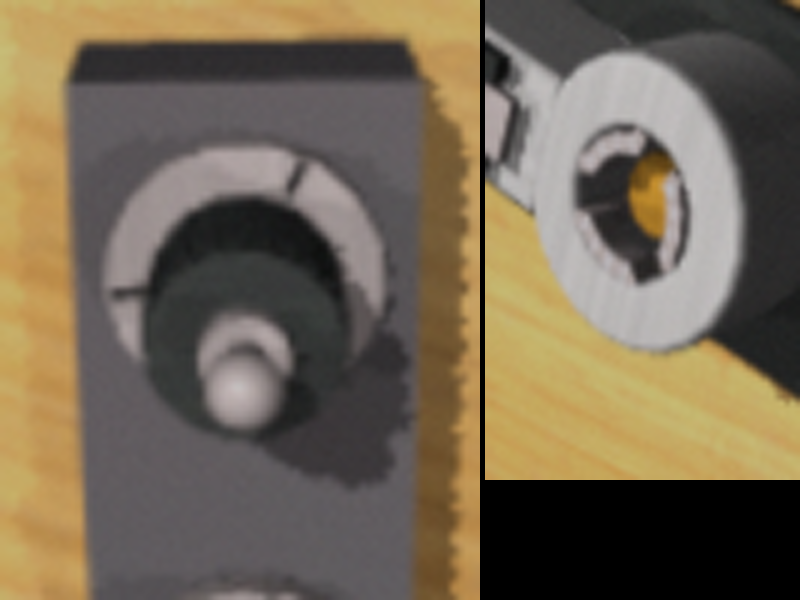

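```bash
python3 - <<'E'
from h import *
s=dict(ee_pos=np.array([0.44296808,0.29666823,0.19016598]),ee_rot=np.array([-0.28203229,1.5530317,0.281968]))
P=lambda u,v,z:pix("wrist",u,v,z,s)
b=P(320.3,244.7,.085);print("ball",b)
L=P(297.2,225.5,.039);Rr=P(344.6,225.5,.039);T=P(321,204.2,.039);print(L,Rr,T)
c=np.append((L+Rr)[:2]/2,0);print("top-dist",np.hypot(*(T-c)[:2]))
for u,v in((329.5,209.7),(301.3,228.8)):
    t=P(u,v,.039);
    d=t-b;print("tick",t.round(4),np.hypot(d[0],d[1]),np.degrees(np.arctan2(d[1],d[0])))
m=P(65+(640-485)/5,140+200/5,.05);print("mouth",m)
for u,v in((86,177.4),(98,193.6),(100,170)):
    t=P(u,v,.05);d=t-m;print("slot",np.hypot(d[0],d[1]),np.degrees(np.arctan2(d[1],d[0])))
E
```

```text
ball [0.47748719 0.30904512 0.085     ]
[0.48466757 0.28659062 0.039     ] [0.46776177 0.33159563 0.039     ] [0.45514996 0.30129348 0.039     ]
top-dist 0.022462338261975502
tick [0.4575 0.3112 0.039 ] 0.020098661113440497 173.78441028874755
tick [0.4866 0.2917 0.039 ] 0.019594492794447804 -62.41376395814353
mouth [0.51486248 0.05026656 0.05      ]
slot 0.016779025513536668 -82.27515979634649
slot 0.015990061396475054 20.451090182887658
slot 0.014100934995885477 162.86906985543445
```

```bash
python3 - <<'E'
from h import *
go([.4775,.309,.042],110.6);print(arm.state()["qpos"])
E
```

```text
shift [ 0.1483 -0.0011  0.0369] turn [ 0.04 -0.03 -0.01]
[ 5.03530887e-01  3.67976832e-01  1.73774018e+00  1.95242769e-04
  1.03632572e+00 -1.42764800e+00]
```

```bash
python3 -m handwheel '[[0,-0.001,0.037,0,0,0,1],[0.05,-0.001,0.037,0,0,0,1],[0.1,-0.001,0.037,0,0,0,1],[0.13,-0.001,0.037,0,0,0,1],[0.148,-0.001,0.037,0,0,0,1]]' 60
python3 -m handwheel '[[0,0,0,0,0,0,1],[0,0,0,0,0,0,-1],[0,0,0,0,0,0,-1],[0,0,0,0,0,0,-1],[0,0,0,0,0,0,-1]]' 60
python3 -m handwheel '[[0,0,0,0,0,0,-1],[0,0,0,0,0,0,-1],[0,0,0,0,0,0,-1]]' 60
python3 -c "
from h import *
s=arm.state();im=arm.camera('wrist');print(s['ee_pos'],yaw(s),s['wrist_torque']);cv2.imwrite('pics/w2.png',im[:,:,::-1])"
```

```text
t: 1.9
ee_pos: [0.4772, 0.3093, 0.0411]
ee_rot: [-0.284, 1.554, 0.283]
wrist_force: [0.3, -0.1, -0.1]
gripper_width: 0.0857
t: 2.52
ee_pos: [0.4787, 0.3088, 0.0433]
ee_rot: [-0.282, 1.551, 0.282]
wrist_force: [-3.2, -0.9, 8.6]
gripper_width: 0.0308
t: 2.9
ee_pos: [0.4787, 0.3088, 0.0434]
ee_rot: [-0.282, 1.551, 0.282]
wrist_force: [-1.9, -1.0, 8.0]
gripper_width: 0.0304
[0.47873829 0.30881583 0.04336588] 110.6001246638016 [-0.08636     0.37128978 -0.04927967]
```

View pics/w2.png

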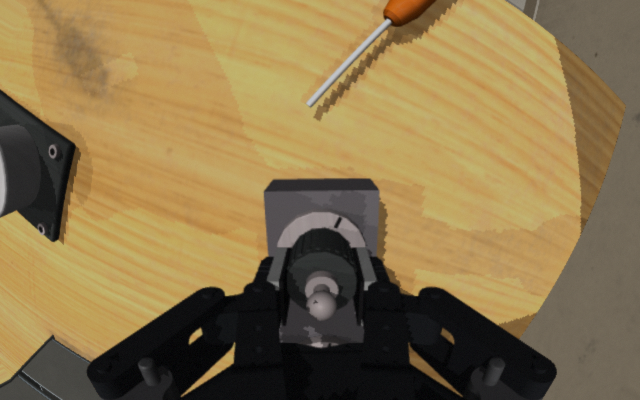

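Ball head is gripped between the pads (320,290), opening 30 mm, with a tick at (338,222). Now I'll lift it.

```bash
python3 -m handwheel '[[-0.03,0,0,0,0,0,-1],[-0.06,0,0,0,0,0,-1],[-0.1,0,0,0,0,0,-1],[-0.15,0,0,0,0,0,-1],[-0.15,0,0,0,0,0,-1]]' 80
python3 - <<'E'
from h import *
s=arm.state();print(s["ee_pos"],yaw(s));go([.46,.05,.19],110.6);print(s["wrist_force"],s["wrist_torque"])
E
```

```text
t: 3.58
ee_pos: [0.4799, 0.3094, 0.1962]
ee_rot: [-0.28, 1.546, 0.284]
wrist_force: [0.4, -0.6, -2.3]
gripper_width: 0.0298
[0.47986404 0.30938116 0.19616783] 110.6014000382935
shift [ 0.0052 -0.2358 -0.1099] turn [ 0.    0.38 -0.05]
[ 0.39909617 -0.63978074 -2.2924764 ] [-0.00907042  0.01883417  0.02455802]
```

```bash
python3 - <<'E'
from h import *
print("cabinet front",pix("top",190,148,0),pix("top",297,148,0))
go([.561,.065,.14],110.6)
E
```

```text
cabinet front [0.71194561 0.37468331 0.        ] [0.71508079 0.06393497 0.        ]
shift [ 0.0559 -0.2574 -0.0104] turn [ 0.    0.38 -0.05]
```

```bash
python3 -m handwheel '[[0,-0.06,-0.003,0,0.4,0,-1],[0.01,-0.12,-0.006,0,0.4,0,-1],[0.03,-0.18,-0.01,0,0.4,0,-1],[0.05,-0.24,-0.01,0,0.4,0,-1],[0.056,-0.257,-0.01,0,0.4,0,-1]]'
python3 -m handwheel '[[0,0,0,0,0,0,-1],[0,0,0,0,0,0,-1]]'
python3 - <<'E'
from h import *
s=arm.state();im=arm.camera('wrist');print(repr(s['ee_pos']),repr(s['ee_rot']),yaw(s))
bgr=im[:,:,::-1];
# project mouth guess
m=arm.camera_model('wrist');K=m['camera_matrix'];H=m['hand_eye']
A=R.from_rotvec(s['ee_rot']).as_matrix();p=A.T@(np.array([.514,.047,.05])-s['ee_pos']);c=H[:3,:3].T@(p-H[:3,3])
th=np.arctan2(np.hypot(c[0],c[1]),c[2]);uv=K[:2,2]+K[0,0]*th*c[:2]/np.hypot(c[0],c[1]);print(uv)
u,v=uv.astype(int);x,y=u-50,max(v-60,0);print("crop",x,y)
cv2.imwrite('pics/w3.png',bgr);cv2.imwrite('pics/c3.png',cv2.resize(bgr[y:y+100,x:x+130],None,fx=6,fy=6,interpolation=cv2.INTER_CUBIC))
E
```

```text
t: 4.2
ee_pos: [0.5591, 0.0616, 0.1342]
ee_rot: [-0.281, 1.563, 0.279]
wrist_force: [0.8, -0.3, -1.0]
gripper_width: 0.0299
t: 4.45
ee_pos: [0.5591, 0.0657, 0.1364]
ee_rot: [-0.284, 1.559, 0.282]
wrist_force: [-0.3, 1.0, -1.5]
gripper_width: 0.0301
array([0.55914108, 0.06565273, 0.1364077 ]) array([-0.28392071,  1.55928657,  0.28239278]) 110.65689137381783
[318.81106702 148.84831555]
crop 268 88
```

View pics/c3.png

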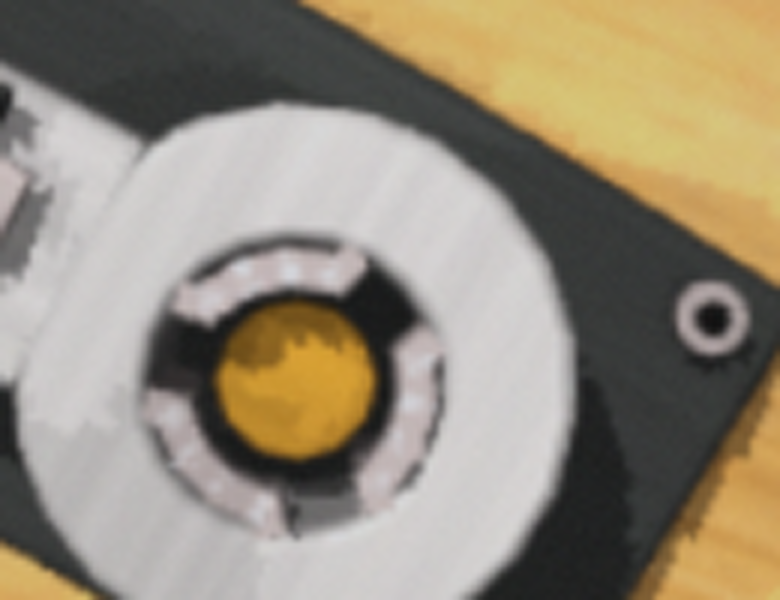

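Close-up: the mouth centre is at crop (296,383) and the slots are at crop (390,300), (180,352) and (325,508). Next I'll convert these to angles.

```bash
python3 - <<'E'
from h import *
s=dict(ee_pos=np.array([0.55914108,0.06565273,0.1364077]),ee_rot=np.array([-0.28392071,1.55928657,0.28239278]))
P=lambda x,y,z:pix("wrist",268+x/6,88+y/6,z,s)
m=P(296,383,.05);print("mouth",m)
for x in((390,300),(180,352),(325,508)):
    d=P(*x,.05)-m;a=np.degrees(np.arctan2(d[1],d[0]));print(np.hypot(*d[:2]),a,a%120)
for x in((17,383),(575,383),(296,103)): print(np.hypot(*(P(*x,.05)-m)[:2]))
bolt=P(712,320,.012)
t=cv2.imread("pics/w3.png");o=np.zeros((600,800,3),np.uint8)
c=lambda x,y,w,h,f:cv2.resize(t[y:y+h,x:x+w],None,fx=f,fy=f,interpolation=cv2.INTER_CUBIC)
o[:,:480]=c(280,190,80,100,6);o[:200,480:800]=cv2.resize(t,(320,200))
cv2.imwrite("pics/c4.png",o)
E
```

```text
mouth [0.51648817 0.04675896 0.05      ]
0.01558464630701079 152.48215667488643 32.482156674886426
0.014919146778015912 -84.75438110442869 35.24561889557131
0.016223198806266385 33.50930479617354 33.50930479617354
0.03495004047638424
0.03482685026002449
0.03484490214955526
```

View pics/c4.png

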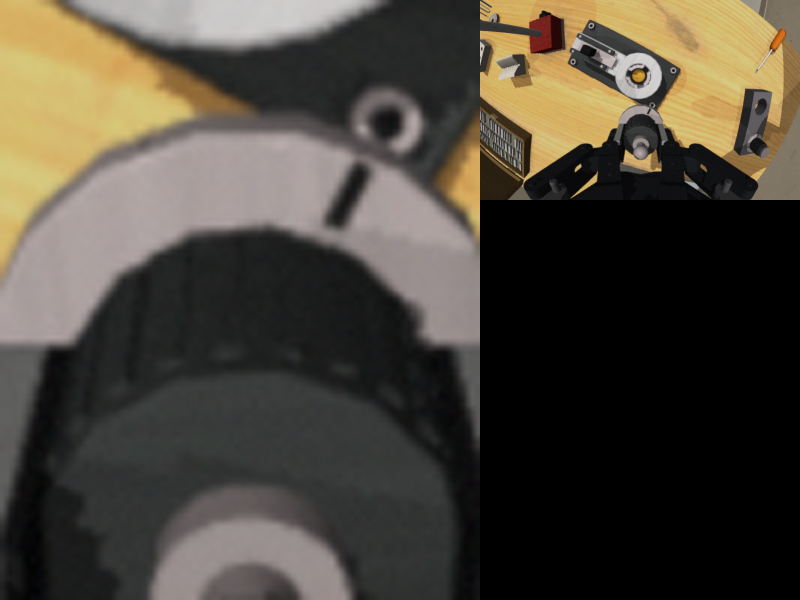

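```bash
python3 - <<'E'
from h import *
s=dict(ee_pos=np.array([0.55914108,0.06565273,0.1364077]),ee_rot=np.array([-0.28392071,1.55928657,0.28239278]))
A=R.from_rotvec(s["ee_rot"]).as_matrix()
tz=s["ee_pos"][2];zo=tz-.0404
T=lambda x,y,h:(A.T@(pix("wrist",280+x/6,190+y/6,zo+h,s)-s["ee_pos"]))[1:]
# flange top edge points (top plane h=36) - inner bright edge
pts=np.array([T(x,y,.036) for x,y in((5,270),(35,225),(115,155),(205,130),(290,132),(365,160),(430,200),(475,245))])
from scipy.optimize import least_squares as ls
r=ls(lambda p:np.hypot(*(pts-p[:2]).T)-.024,[0,0]);print("centre tool yz",r.x,r.fun*1e3)
# free-scale height
a,b=T(335,225,.036),T(362,168,.036)
for c in(r.x,np.zeros(2)):
  d=(a+b)/2-c; w=A[:,1]*d[0]+A[:,2]*d[1];ang=np.degrees(np.arctan2(w[1],w[0]));print(np.hypot(*d),ang,ang%120)
d=b-a;w=A[:,1]*d[0]+A[:,2]*d[1];print("dir",np.degrees(np.arctan2(w[1],w[0])))
im=cv2.imread("pics/w3.png")[270:330,290:355];g=cv2.cvtColor(im,6)
cc=cv2.HoughCircles(cv2.resize(g,None,fx=4,fy=4),cv2.HOUGH_GRADIENT,1,20,param1=80,param2=20,minRadius=25,maxRadius=80);print(cc[0][:5]/4+[290,270,0] if cc is not None else None)
E
```

```text
centre tool yz [ 3.20006210e-05 -1.00661976e-03] [-0.35823017 -0.25476296  0.43307104  0.27983148  0.16496047 -0.33893541
 -0.25229587  0.01460761]
0.02014120593051617 174.91656087335207 54.91656087335207
0.021065799231366228 176.02726081406823 56.02726081406823
dir 177.2935776317803
[[321.375      303.375       16.45000076]
 [321.625      292.875        9.14999962]]
```

```bash
python3 - <<'E'
from h import *
go([.5175,.0468,.10],88.9)
E
```

```text
shift [ 0.0369 -0.0031 -0.0455] turn [21.79 -0.38  0.07]
```

```bash
python3 -m handwheel '[[0.01,-0.003,-0.045,10.7,-0.4,0,-1],[0.02,-0.003,-0.045,21.8,-0.4,0,-1],[0.037,-0.003,-0.045,21.8,-0.4,0,-1],[0.037,-0.003,-0.045,21.8,-0.4,0,-1],[0.037,-0.003,-0.045,21.8,-0.4,0,-1]]'
python3 - <<'E'
from h import *
go([.5175,.0468,.084],88.9)
E
```

```text
t: 5.12
ee_pos: [0.5186, 0.0462, 0.0998]
ee_rot: [0.013, 1.57, -0.015]
wrist_force: [-0.3, 0.0, -2.1]
gripper_width: 0.0298
shift [ 0.0158  0.0006 -0.0011] turn [0.08 0.04 0.07]
```

Next is a slow descent, watching the force.

```bash
python3 -m handwheel '[[0.006,0.0005,-0.001,0,0,0,-1],[0.012,0.0005,-0.001,0,0,0,-1],[0.016,0.0005,-0.001,0,0,0,-1],[0.018,0.0005,-0.001,0,0,0,-1],[0.018,0.0005,-0.001,0,0,0,-1]]'
python3 -m handwheel '[[0.002,0,0,0,0,0,-1],[0.004,0,0,0,0,0,-1],[0.004,0,0,0,0,0,-1]]'
python3 -c "
from h import *
s=arm.state();print(s['ee_pos'],yaw(s),s['wrist_force'],s['wrist_torque'])"
```

```text
t: 5.75
ee_pos: [0.5174, 0.0463, 0.0816]
ee_rot: [0.015, 1.57, -0.017]
wrist_force: [1.7, 0.4, -3.7]
gripper_width: 0.0298
t: 6.12
ee_pos: [0.5175, 0.0463, 0.0778]
ee_rot: [0.015, 1.57, -0.017]
wrist_force: [2.6, 0.0, 0.9]
gripper_width: 0.0296
[0.51746718 0.0463202  0.07784274] 88.80855680454289 [2.60791696 0.02564916 0.94896592] [ 0.09300528 -0.45182367 -0.03893524]
```

Lugs appear to have dropped in. I'll shift +0.5 mm in x to relieve the side force and press on.

```bash
python3 -m handwheel '[[0.002,0,0.0005,0,0,0,-1],[0.004,0,0.0005,0,0,0,-1],[0.006,0,0.0005,0,0,0,-1],[0.006,0,0.0005,0,0,0,-1]]'
python3 -m handwheel '[[0.003,0,0,0,0,0,-1],[0.006,0,0,0,0,0,-1],[0.0085,0,0,0,0,0,-1],[0.0085,0,0,0,0,0,-1]]'
python3 -c "
from h import *
s=arm.state();print(s['ee_pos'],yaw(s),s['wrist_force'],s['wrist_torque'])"
```

```text
t: 6.62
ee_pos: [0.5177, 0.0463, 0.0717]
ee_rot: [0.015, 1.57, -0.017]
wrist_force: [1.2, 0.4, 4.0]
gripper_width: 0.0299
t: 7.12
ee_pos: [0.5178, 0.0463, 0.0633]
ee_rot: [0.015, 1.57, -0.017]
wrist_force: [0.6, 0.1, 5.9]
gripper_width: 0.0299
[0.51782257 0.04629721 0.06329405] 88.80653609410058 [0.63973345 0.09518633 5.89155808] [ 0.11890447 -0.07393329 -0.00671879]
```

```bash
python3 -m handwheel '[[0.0012,0,0,0,0,0,-1],[0.0012,0,0,8,0,0,-1],[0.0012,0,0,16,0,0,-1],[0.0012,0,0,24,0,0,-1]]'
python3 -c "
from h import *
s=arm.state();print(s['ee_pos'],yaw(s),s['wrist_force'],s['wrist_torque'],s['qpos'])"
```

```text
t: 7.62
ee_pos: [0.5178, 0.0458, 0.0623]
ee_rot: [0.346, 1.542, -0.35]
wrist_force: [-1.0, -6.6, 8.1]
gripper_width: 0.0299
[0.51781331 0.04575459 0.06228743] 64.57465909210747 [-0.98295428 -6.62095927  8.1324376 ] [-0.96741465  0.18210161  0.06688578] [-3.13263740e-04  5.40414802e-01  1.85601222e+00 -3.24848583e-03
  7.44672662e-01 -1.12496681e+00]
```

```bash
python3 -m handwheel '[[0,-0.0009,0.0004,8,0,0,-1],[0,-0.0009,0.0004,16,0,0,-1],[0,-0.0009,0.0004,24,0,0,-1],[0,-0.0009,0.0004,30,0,0,-1]]'
python3 -c "
from h import *
s=arm.state();print(s['ee_pos'],yaw(s),s['wrist_force'],s['wrist_torque'])"
python3 -m handwheel '[[0,0,0,4,0,0,-1],[0,0,0,4,0,0,-1]]'
python3 -c "
from h import *
s=arm.state();print(s['ee_pos'],yaw(s),s['wrist_force'],s['wrist_torque'])"
```

```text
t: 8.12
ee_pos: [0.5176, 0.045, 0.0622]
ee_rot: [0.753, 1.435, -0.755]
wrist_force: [-1.7, -2.7, 8.4]
gripper_width: 0.0303
[0.51763205 0.04499818 0.06224166] 34.597707170201176 [-1.67168149 -2.65167176  8.37271038] [-0.47332961  0.20449111  0.06938088]
t: 8.38
ee_pos: [0.5176, 0.045, 0.0622]
ee_rot: [0.804, 1.415, -0.806]
wrist_force: [-1.0, -2.4, 8.1]
gripper_width: 0.0297
[0.51764162 0.04495718 0.06222498] 30.757605953904967 [-0.98491826 -2.35775974  8.12538529] [-0.50945391  0.29532476 -0.06234391]
```

```bash
for i in 1 2 ; do python3 -m handwheel '[[0,0,0,3,0,0,-1],[0,0,0,6,0,0,-1],[0,0,0,6,0,0,-1]]' | head -1
python3 -c "
from h import *
s=arm.state();print(s['ee_pos'],yaw(s),s['wrist_force'],s['wrist_torque'])";done
```

```text
t: 8.75
[0.51738562 0.04485133 0.06214127] 24.784993074231092 [-1.87713963 -4.79913953  9.73167833] [-0.66543138  0.39277106 -0.03540341]
t: 9.12
[0.51731841 0.04464892 0.06211465] 18.80972797488545 [-2.02966996 -5.29434524  7.15726513] [-1.0262024   0.38908715  0.15441606]
```

```bash
python3 -m handwheel '[[0,0,0,3,0,0,-1],[0,0,0,5,0,0,-1],[0,0,0,5,0,0,-1]]' | head -1
python3 -c "
from h import *
s=arm.state();im=arm.camera('wrist');print(s['ee_pos'],yaw(s),s['wrist_force'],s['wrist_torque'])
cv2.imwrite('pics/w5.png',im[:,:,::-1]);cv2.imwrite('pics/c5.png',cv2.resize(im[150:350,200:440,::-1],None,fx=3,fy=3))"
```

```text
t: 9.5
[0.51722497 0.04461602 0.06210421] 13.913280963966782 [-3.05398291 -4.5207434   8.24734675] [-0.99556316  0.4913041   0.88054112]
```

View pics/c5.png

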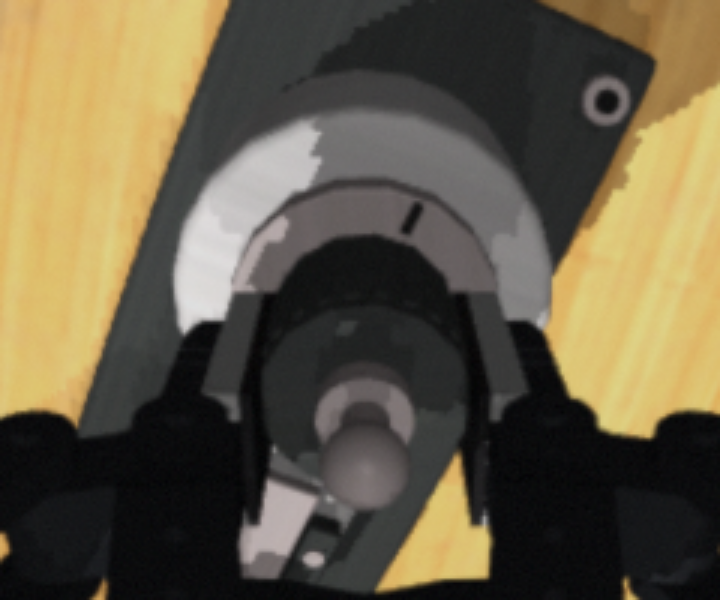

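The head is down flush, its tick unchanged relative to the jaws (crop 412,218), and the 0.9 N·m torque shows the stop. I'll ease off, let it rise, and release.

```bash
python3 -m handwheel '[[0,0,0,-3,0,0,-1],[-0.002,0,0,-3,0,0,-1],[-0.004,0,0,-3,0,0,-1],[-0.006,0,0,-3,0,0,-1],[-0.006,0,0,-3,0,0,-1]]'
python3 -c "
from h import *
s=arm.state();print(s['ee_pos'],yaw(s),s['wrist_force'],s['wrist_torque'])"
```

```text
t: 10.18
ee_pos: [0.5173, 0.0449, 0.0678]
ee_rot: [0.989, 1.333, -0.992]
wrist_force: [-0.8, -5.1, 1.6]
gripper_width: 0.0297
[0.51733607 0.04490375 0.06778829] 16.786780803838816 [-0.75993953 -5.14650937  1.55620989] [-1.05885512  0.00616772  0.3102104 ]
```

```bash
python3 -m handwheel '[[-0.0015,0,0,0,0,0,-1],[-0.0015,0,0,0,0,0,-1],[-0.0015,0,0,0,0,0,0.6],[-0.0015,0,0,0,0,0,0.6],[-0.0015,0,0,0,0,0,0.6]]'
python3 -m handwheel '[[0,0,0,0,0,0,0.6],[0,0,0,0,0,0,0.6],[-0.03,0,0,0,0,0,0.6],[-0.08,0,0,0,0,0,0.6],[-0.1,0,0,0,0,0,0.6]]'
python3 -m handwheel '[[0,0,0,0,0,0,0.6],[0,0,0,0,0,0,0.6]]'
python3 -c "
from h import *
s=arm.state();im=arm.camera('wrist');print(repr(s['ee_pos']),repr(s['ee_rot']),yaw(s),s['wrist_force'],s['qpos'])
cv2.imwrite('pics/w6.png',im[:,:,::-1]);cv2.imwrite('pics/c6.png',cv2.resize(im[120:320,180:440,::-1],None,fx=3,fy=3))"
```

```text
t: 10.8
ee_pos: [0.5176, 0.0455, 0.0696]
ee_rot: [0.99, 1.333, -0.991]
wrist_force: [-0.0, 0.9, 0.4]
gripper_width: 0.0681
t: 11.42
ee_pos: [0.5185, 0.0455, 0.1721]
ee_rot: [0.991, 1.33, -0.989]
wrist_force: [0.4, -0.4, -0.4]
gripper_width: 0.0682
t: 11.68
ee_pos: [0.5171, 0.0454, 0.1685]
ee_rot: [0.989, 1.334, -0.992]
wrist_force: [-0.4, -0.4, 0.0]
gripper_width: 0.0685
array([0.51713943, 0.04542389, 0.16850676]) array([ 0.98906968,  1.33386689, -0.99187061]) 16.805762629495742 [-0.35696786 -0.40759184  0.02185717] [-1.40770418e-03  3.73031140e-01  1.79271849e+00 -1.58594251e-03
  9.76901654e-01 -2.93836080e-01]
```

View pics/c6.png

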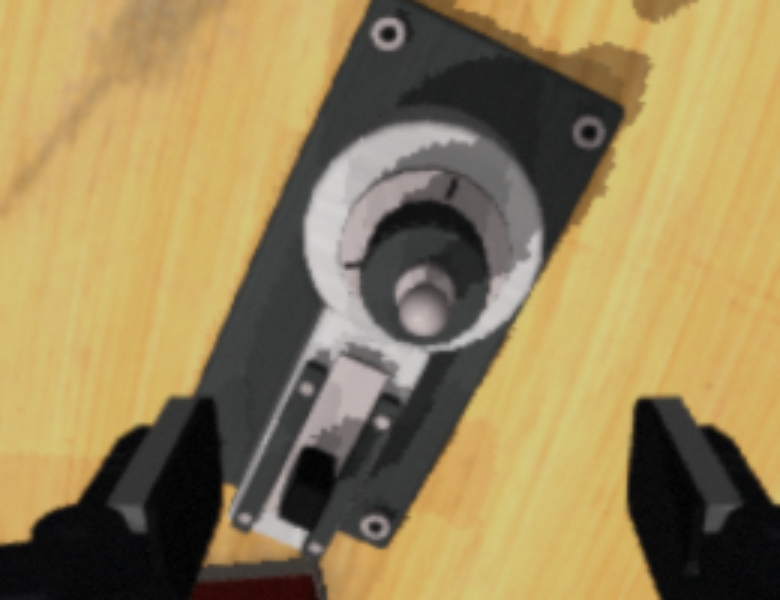

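The head sits in the socket with the ball upright at crop (423,305), ticks at (452,187) and (352,266), and the slide and tab at (312,485). Next I'll check lug angle and tab position.

```bash
python3 - <<'E'
from h import *
s=dict(ee_pos=np.array([0.51713943,0.04542389,0.16850676]),ee_rot=np.array([0.98906968,1.33386689,-0.99187061]))
P=lambda x,y,z:pix("wrist",180+x/3,120+y/3,z,s)
b=P(423,306,.028+.082);print("ball",b)
for x in((452,187),(352,266)):
    d=P(*x,.064)-b;a=np.degrees(np.arctan2(d[1],d[0]));print(np.hypot(*d[:2]),a,a%120)
for x in((306,500),(318,465),(312,487)):print("tab",P(*x,.079)[:2])
# slide direction from slide side rails on plane z=.05: long plate edges at z~.01
for e in(((365,20),(195,400)),((622,108),(385,545))):
    d=P(*e[0],.01)-P(*e[1],.01);print("dir",np.degrees(np.arctan2(d[1],d[0])))
d=P(388,33,.01)-P(243,520,.05)
for z in(.05,.055):
  d=P(307,388,z)-P(243,520,z);e=P(383,422,z)-P(316,548,z);print("rail",[np.degrees(np.arctan2(q[1],q[0])) for q in(d,e)])
E
```

```text
ball [0.51717234 0.04714439 0.11      ]
0.019818014568371397 83.51804987805531 83.51804987805531
0.020401796370696543 -150.9448871790442 89.0551128209558
tab [ 0.50498337 -0.0310034 ]
tab [ 0.50548574 -0.01840063]
tab [ 0.50560394 -0.02611124]
dir 81.02850345151799
dir 81.10413910251353
rail [np.float64(80.60855600351451), np.float64(80.8237407507377)]
rail [np.float64(80.6085560035145), np.float64(80.82374075073777)]
```

```bash
python3 - <<'E'
from h import *
go([.504,-.035,.11],-9)
E
```

```text
shift [ 0.0584 -0.0356  0.0732] turn [25.8   0.07  0.1 ]
```

```bash
python3 -m handwheel '[[0,-0.018,0.036,10,0,0,0],[0,-0.036,0.073,20,0,0,0],[0.02,-0.036,0.073,25.8,0,0,0],[0.058,-0.036,0.073,25.8,0,0,0],[0.058,-0.036,0.073,25.8,0,0,0]]'
python3 -m handwheel '[[0,0,0,0,0,0,0],[0,0,0,0,0,0,0]]'
python3 -c "
from h import *
s=arm.state();im=arm.camera('wrist');print(repr(s['ee_pos']),repr(s['ee_rot']),yaw(s),s['gripper_width'])
cv2.imwrite('pics/w7.png',im[:,:,::-1]);cv2.imwrite('pics/c7.png',cv2.resize(im[150:400,200:440,::-1],None,fx=2.4,fy=2.4))
go([.504,-.035,.064],-9)"
```

```text
t: 12.35
ee_pos: [0.5024, -0.0347, 0.109]
ee_rot: [1.321, 1.135, -1.329]
wrist_force: [0.4, -0.1, 0.6]
gripper_width: 0.0428
t: 12.6
ee_pos: [0.505, -0.0349, 0.1127]
ee_rot: [1.324, 1.128, -1.323]
wrist_force: [0.1, 0.4, 1.5]
gripper_width: 0.0426
array([ 0.50496296, -0.0349052 ,  0.1126962 ]) array([ 1.3235695 ,  1.12834469, -1.32264377]) -8.97386248826462 0.042590014562608206
shift [ 0.0486 -0.001   0.0002] turn [ 0.02  0.07 -0.13]
```

View pics/c7.png

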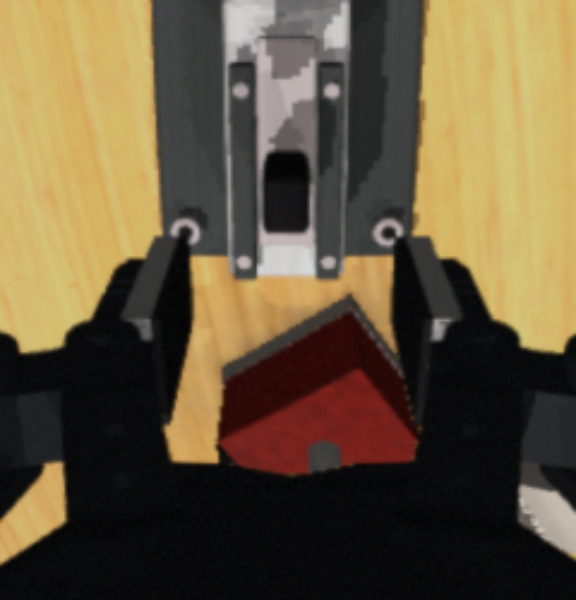

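The tab at crop (287,192) is centred between the jaws (their centre is near 292), and the red stand base lies clear behind. I'll descend and grip it.

```bash
python3 -m handwheel '[[0.02,-0.001,0,0,0,0,0],[0.04,-0.001,0,0,0,0,0],[0.048,-0.001,0,0,0,0,0],[0.048,-0.001,0,0,0,0,0]]' 30
python3 -m handwheel '[[0,0,0,0,0,0,-1],[0,0,0,0,0,0,-1],[0,0,0,0,0,0,-1],[0,0,0,0,0,0,-1]]' 30
```

```text
t: 13.15
ee_pos: [0.5034, -0.0348, 0.0638]
ee_rot: [1.323, 1.13, -1.324]
wrist_force: [0.4, 0.4, 0.5]
gripper_width: 0.0424
t: 13.65
ee_pos: [0.5036, -0.0348, 0.0643]
ee_rot: [1.323, 1.129, -1.324]
wrist_force: [-2.1, 0.3, 5.1]
gripper_width: 0.0112
```

```bash
python3 -m handwheel '[[0,0,-0.005,0,0,0,-1],[0,0,-0.01,0,0,0,-1],[0,0,-0.015,0,0,0,-1],[0,0,-0.02,0,0,0,-1],[0,0,-0.025,0,0,0,-1]]'
python3 -m handwheel '[[0,0,-0.003,0,0,0,-1],[0,0,-0.005,0,0,0,-1],[0,0,-0.0065,0,0,0,-1],[0,0,-0.0065,0,0,0,-1]]'
```

```text
t: 14.28
ee_pos: [0.5075, -0.0102, 0.0643]
ee_rot: [1.323, 1.129, -1.324]
wrist_force: [-1.9, -1.2, 5.5]
gripper_width: 0.0108
t: 14.78
ee_pos: [0.5079, -0.0082, 0.0644]
ee_rot: [1.317, 1.126, -1.326]
wrist_force: [-9.6, -41.5, 10.1]
gripper_width: 0.0114
```

Movement stopped after 27 mm with 41 N. I'll ease off and work out the tab's true start position from the earlier image (c7).

```bash
python3 -m handwheel '[[0,0,0.004,0,0,0,-1],[0,0,0.004,0,0,0,-1]]'
python3 - <<'E'
from h import *
m=np.array([.5172,.0468]);u=np.array([np.cos(np.radians(81)),np.sin(np.radians(81))])
def rep(n,P):
  for k,x,y,z in P:
    p=n(x,y,z)[:2];print(k,p.round(4),"along",((m-p)@u).round(4))
s=dict(ee_pos=np.array([0.50496296,-0.0349052,0.1126962]),ee_rot=np.array([1.3235695,1.12834469,-1.32264377]))
rep(lambda x,y,z:pix("wrist",200+x/2.4,150+y/2.4,z,s),[("back top",287,233,.079),("front bottom",287,152,.055),("bolt tip",287,38,.055)])
s6=dict(ee_pos=np.array([0.51713943,0.04542389,0.16850676]),ee_rot=np.array([0.98906968,1.33386689,-0.99187061]))
rep(lambda x,y,z:pix("wrist",180+x/3,120+y/3,z,s6),[("w6 back top",303,527,.079),("w6 front bottom",325,448,.055),("w6 bolt tip",367,362,.055)])
s=arm.state();print(s["ee_pos"],s["wrist_force"],(m-s["ee_pos"][:2])@u)
E
```

```text
t: 15.02
ee_pos: [0.5078, -0.0087, 0.0644]
ee_rot: [1.323, 1.128, -1.324]
wrist_force: [-3.3, -8.0, 6.2]
gripper_width: 0.0114
back top [ 0.5037 -0.0408] along 0.0886
front bottom [ 0.5059 -0.0265] along 0.0741
bolt tip [0.511  0.0058] along 0.0415
w6 back top [ 0.5061 -0.0403] along 0.0878
w6 front bottom [ 0.5067 -0.0253] along 0.0728
w6 bolt tip [0.5115 0.0069] along 0.0403
[ 0.50777014 -0.00866441  0.06435631] [-3.25754828 -8.04914274  6.23748634] 0.056256704813752126
```

```bash
python3 -m handwheel '[[0,0,0,0,0,0,0],[0,0,0,0,0,0,0],[-0.02,0,0,0,0,0,0],[-0.045,0,0,0,0,0,0],[-0.05,0,0,0,0,0,0]]'
python3 -c "
from h import *
go([.50496,-.0349,.1127],-8.97)"
```

```text
t: 15.65
ee_pos: [0.5083, -0.0075, 0.1147]
ee_rot: [1.324, 1.128, -1.322]
wrist_force: [0.5, 0.1, -0.1]
gripper_width: 0.0427
shift [0.002  0.0009 0.0276] turn [-0.02  0.06 -0.17]
```

```bash
python3 -m handwheel '[[0.002,0.0009,0.0276,0,0,0,0],[0.002,0.0009,0.0276,0,0,0,0],[0.002,0.0009,0.0276,0,0,0,0]]'
python3 -c "
from h import *
s=arm.state();im=arm.camera('wrist');print(repr(s['ee_pos']),repr(s['ee_rot']),yaw(s))
b=im[:,:,::-1];cv2.imwrite('pics/w8.png',b);f=lambda i:cv2.resize(i[100:260,260:380],None,fx=3.3,fy=3.3,interpolation=cv2.INTER_CUBIC)
cv2.imwrite('pics/c8.png',np.hstack([f(cv2.imread('pics/w7.png')),f(b)]))"
```

```text
t: 16.02
ee_pos: [0.504, -0.0346, 0.1111]
ee_rot: [1.323, 1.13, -1.325]
wrist_force: [-0.9, 0.2, 1.0]
gripper_width: 0.0427
array([ 0.50401658, -0.03464903,  0.11109274]) array([ 1.32316218,  1.13015073, -1.32489606]) -9.012748471522972
```

View pics/c8.png

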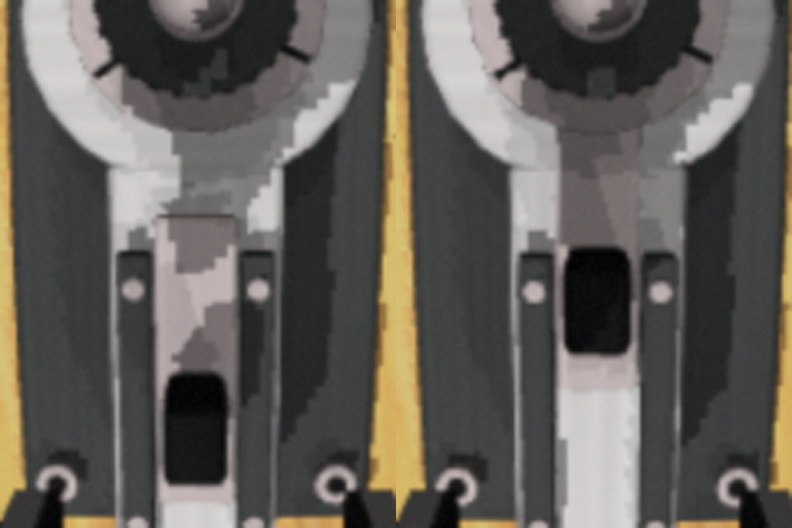

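Left is before, right is after: the bolt's tip is under the flange now and the tab moved from y≈484 to 353 (back top edge). I'll compute the travel.

```bash
python3 - <<'E'
from h import *
m=np.array([.5172,.0468]);u=np.array([np.cos(np.radians(81)),np.sin(np.radians(81))])
s7=dict(ee_pos=np.array([0.50496296,-0.0349052,0.1126962]),ee_rot=np.array([1.3235695,1.12834469,-1.32264377]))
s8=dict(ee_pos=np.array([0.50401658,-0.03464903,0.11109274]),ee_rot=np.array([1.32316218,1.13015073,-1.32489606]))
def al(s,x,y,z):return (m-pix("wrist",260+x/3.3,100+y/3.3,z,s)[:2])@u
for k,z,a,b in(("backtop",.079,(196,484),(600,353)),("frontbot",.055,(196,374),(600,247)),("boltrear",.055,(196,501),(600,389)),("screw ref",.055,(133,290),(535,292)),("flange front",.064,(196,131),(600,131))):
    p=al(s7,*a,z);q=al(s8,b[0]-396,b[1],z);print(k,p.round(4),q.round(4),"travel",(p-q).round(4))
E
```

```text
backtop 0.0883 0.0619 travel 0.0265
frontbot 0.0741 0.0471 travel 0.0271
boltrear 0.103 0.0768 travel 0.0263
screw ref 0.0563 0.0562 travel 0.0001
flange front 0.0236 0.0233 travel 0.0002
```

```bash
python3 -m handwheel '[[-0.04,0,0,0,0,0,0],[-0.08,0,0,0,0,0,0],[-0.1,0,0,0,0,0,0],[-0.1,0,0,0,0,0,0],[-0.1,0,0,0,0,0,0]]'
python3 -c "
from h import *
print(arm.state()['wrist_force']);print(arm.finish_job())"
```

```text
t: 16.7
ee_pos: [0.5037, -0.0345, 0.2104]
ee_rot: [1.322, 1.131, -1.325]
wrist_force: [0.5, -0.7, -0.7]
gripper_width: 0.0426
[ 0.49150356 -0.71033166 -0.70169749]
the job is handed in; nothing more can be done
None
```

The ball head is fitted and locked in the socket, the slide bolt is pushed home under its flange, and the job was handed in at about 16.7 s. The gripper was open and clear of everything.

**Head:** The lugs dropped straight into the slots. I pressed the head to the bottom and turned it clockwise about 73° until the torque rose to 0.9 N·m at the stop. When I eased off it sprang up about 5.7 mm, to within 1 mm of the expected seat height. A picture afterwards put the lugs about 68° clockwise of the slots, give or take a few degrees, and the flange where it should be.

**Bolt:** It stopped hard at about 41 N. The last pictures put the tab's centre about 54 to 55 mm from the socket axis (home is 54) and show the tip under the flange.

**One check disagreed:** the bolt's travel measured about 27 mm instead of 30 mm. The tab also measured about 81 mm from the axis at the start, not 84 mm, so I concluded the bolt began about 3 mm forward. I did not push it a second time.

I did not touch the disc head or the other parts, but I also did not take a final picture of them.

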